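# Lock the bayonet lid on the colour mixing pot

## Task

Close the mixing pot for the night. Pull its lid out from under the clear riser by the lever, set it down flat on the open bench and let go; then take it again by the lever bar over the middle of the disc, line its two lugs up with the two slots in the pot's mouth, push it down against the springy plate and twist it clockwise to the stop, so that it is locked when you let go. Do not move or knock over the brush cup, the bottle or the tub.

Things in the scene. Friction and masses are not known exactly. Their poses are not given: they have to be found in the camera images.
- lid: Lid, loose, 0.2 kg: aluminium disc 90 mm across, 18 mm thick, lying flat with its black grip up. Origin: centre of its underside; z up. Two lugs, to its +y and -y. It fits either way round (half a turn alike). At the start the disc lies on the bench under the riser and its lever points out of the open side.
- lid_grip (a point): Middle of the grip bar over the disc, on the lid's axis, 30 mm above its underside. The grip is one straight black bar 14 mm wide along the lid's x, from x = -25 to +95 mm, from 18 to 42 mm above the underside.
- lid_lever (a point): Point on the same bar 83 mm out along the lid's +x, 30 mm above the underside; from x = 45 to 95 mm the bar stands free of the disc as a lever.
- lid_lug (a point): Tip of the +y lug, 53 mm from the lid's axis; the other is opposite. Lugs are 12 mm wide and 5 mm thick, from 0 to 5 mm above the underside.
- pot: Steel mixing pot bolted to the bench, 128 mm outside diameter, 110 mm high; bolt feet reach 95 mm from its axis. Origin: centre of its underside on the bench; z up. Slots in its mouth to its +y and -y. The lugs face the slots when the lid's x lies along the pot's x, either way round.
- pot_mouth (a point): Centre of the mouth at rim height, 110 mm up. An inward flange 6 mm thick, inner radius 47.5 mm. Inside, a flat black plate on a spring, its top 8 mm below the rim at rest, 9 mm of travel, 4 N to start and 1.2 N more per mm. The lid first rests on it, underside 8 mm below the rim.
- pot_slot (a point): Centre of the +y slot at rim height, 53 mm from the pot's axis; slots are 19 mm wide. The lid can turn once its underside is pushed 11 mm or more below the rim (13 is good, 17 the bottom): clockwise from above, 60 degrees to a stop; blocked the other way. Let go, it springs up against the flange, underside 11 mm below the rim.
- riser: Low clear acrylic bridge fixed to the bench, 280 mm (its x) by 140 mm (its y), top 63 mm high, 56 mm free under it, on side panels 7 mm thick at x = +-136 mm. Origin: centre of its footprint on the bench. Open to its -y. Three jars are fixed on it along the back (y = 42 mm), up to 160 mm above the bench.
- riser_edge (a point): Middle of the riser's open edge, at its y = -70 mm, on its top; the lid comes out past it to the riser's -y.
- brush_cup: Bystander: paper cup with three brushes, 80 mm across the top, 95 mm high (brushes to 170 mm); origin under its centre.
- bottle: Bystander: grey bottle 42 mm across, 110 mm high; origin under its centre.
- tub: Bystander: squat lidded tub 90 mm across, 62 mm high; origin under its centre.
Mind the look-alikes: they are no part of the job. What is meant by the lid is not purple, and is the larger of those in its own colour.

How it is judged:
On the way, in this order (a step that is already met when the one before it is completed fails the run):
1. the lid is pulled out, its middle at least 30 mm clear of the riser's edge, lying flat on the bench, let go (y of lid in the frame of riser below -0.1 m and height (world z) of lid below 0.005 m and angle between lid's own z axis and vertical below 0.06 rad and linear speed of lid below 0.02 m/s and contact force between lid and the fingers below 0.1 N), for 0.2 s.
2. the lid, lugs in line with the slots (within 15 degrees), is pushed in until its underside is at least 10.5 mm below the rim (horizontal distance between lid and pot below 0.006 m and z of lid in the frame of pot below 0.0995 m and angle between the x axis of lid and the x axis of pot, either way round below 0.26 rad), for 0.05 s.
At the end, for the whole second after the job is handed in: The lid sits in the pot's mouth, centred within 5 mm and level, its underside below 100.5 mm (lugs under the flange), turned clockwise at least 50 degrees from the slots towards the 60 degree stop, at rest and let go (horizontal distance between lid and pot below 0.005 m and z of lid in the frame of pot between 0.09 and 0.1005 m and angle between lid's own z axis and vertical below 0.06 rad and angle between the x axis of lid and the x axis of pot, either way round between 0.87 and 1.25 rad and ((x of lid_lug in the frame of pot above 0 m and y of lid_lug in the frame of pot above 0 m) or (x of lid_lug in the frame of pot below 0 m and y of lid_lug in the frame of pot below 0 m)) and linear speed of lid below 0.02 m/s and contact force between lid and the fingers below 0.1 N); the robot touches nothing.
It fails at once if brush cup moved more than 30 mm or tipped over (distance of brush_cup from where it was at the start of the episode above 0.03 m or angle between brush_cup's own z axis and vertical above 0.4 rad).
It fails at once if bottle moved more than 30 mm or tipped over (distance of bottle from where it was at the start of the episode above 0.03 m or angle between bottle's own z axis and vertical above 0.4 rad).
It fails at once if tub moved more than 30 mm or tipped over (distance of tub from where it was at the start of the episode above 0.03 m or angle between tub's own z axis and vertical above 0.4 rad).
It also fails if it takes over 54 s, if anything falls off the work surface, if the arm or the gripper's body presses on something with over 40 N, if the wrist force passes 120 N, or if a joint passes its speed limit or range.

## Robot

A 6-joint arm with a two-finger parallel gripper is mounted at the origin on the work surface. World frame = base frame: x ahead of the robot, y to its left, z up, the work surface at z = 0. Lengths are in m, angles in rad, forces in N, time in s.
With the tool pointing down it reaches from about 0.35 to 0.725 m from the base axis. Payload 4.3 kg.
Tool frame: the origin (TCP) lies on the centre line of the jaws, within the pads' length; the fingertips stand arm.tcp_to_tips ahead of it and the grasp point (between the pads) lies 2 mm behind it (arm.tcp_to_tips is the distance from the TCP to the fingertips, in m); z points along the fingers, y is the direction in which the jaws open and shut (so a half turn about z gives the same grasp; the last joint's range is limited). The gripper opens to 85 mm and grips with 20 to 120 N. Pads are 22 mm wide; open, the fingers measure 114 mm over their backs; the gripper's body (76 mm by 85 mm) begins 54 mm behind the grasp point. The pads swing forward as they close: fully open they stand 13 mm farther back than shut.
Start: joints at [1.207, 0.377, 0.081, 1.274, 0, 1.46], TCP at [0.144, 0.557, 0.248] pointing down, gripper open.
Joint ranges: [-2.72, 2.72], [-0.84, 1.66], [-1.02, 1.22], [-1.77, 2.12], [-1.37, 1.28], [-3.14, 3.14]. Speed limits (rad/s): [2.57, 2.57, 3.14, 3.14, 3.14, 3.14].

## Interface

Orientations are given as a unit quaternion [x, y, z, w].
In Python, from workcell import arm gives the robot as it stands.
- The arm moves only by the tool apply_moves, never from a script. Its argument "series" is a list of rows, each a list of 7 numbers: the opening in per cent of the stroke, from 0 (shut) to 100 (fully open), then the shift along the tool's x, y, z in mm, then the turn, a rotation vector about the tool's x, y, z in degrees. A call has 1 to 5 rows; each row is the pose to reach, as a shift and turn from the pose measured when the call began, along the tool's axes at that moment; what a row does not reach only later rows make up. A row lasts 1/10 s, in which the tool goes at most 50 mm and 8.59 degrees, less where a joint would pass 70% of its speed; a pose out of reach is approached as far as the arm can. A call with a gripper value outside its range is refused whole. The fingers move at their own pace and stop on an object; "force" is the grip in N (left out, the last holds). Time passes only in rows, so rows that repeat a pose let the fingers close. It gives the time, the measured TCP pose, the force and the opening at its end, in the units of the state.
- arm.state(): the state, without advancing time (a new reading comes with each control period).
- arm.camera(name): name is "side" or "top" or "wrist"; returns a dict with "frame" (384x512x3 uint8, red, green, blue), "z_map" (384x512 float32, m along the optical axis (not along the pixel's ray), 0 where there is no reading), "fx", "fy", "cx", "cy" (pixels), "k1" (the pictures are not rectified: a ray, as slopes to the right and down, at radius r is drawn at 1 + k1 r^2 times it, then the intrinsics apply), "T" (4x4, takes a point from camera to world coordinates). Camera axes: x right, y up, looking along -z (the intrinsics and any distortion apply to the point x, -y, -z); pixel columns grow to the right and rows downward; lengths in m; the calibration is good to about 2 mm. A picture is of the moment at which its call begins.
- arm.hand_in(): hands the job in, once; it reports no verdict.
The state is a dict: "clock": time; "joints": joint angles; "joint_vel": joint speeds; "effort": joint torques, N m; "tool_pos": TCP position; "eef_rot": TCP orientation; "contact_force": force on the tool from outside, world axes, zero at the start; "wrist_torque": the same for the moment, N m; "grip_width": finger opening in m.
Only numpy, scipy, OpenCV 4.12 (cv2) and the standard library are available. Lean on these libraries where they do the work, as an engineer would, in place of code of your own. Each camera call takes 0.05 s, during which the arm holds its last target. There are 200 camera calls.

## Working session

There is one attempt and no reset: what is moved stays moved. The work goes in short steps, Python scripts to look and compute and a tool call to move; the robot and the scene stay as the last step left them, time stands still between calls to the robot, and variables do not carry over. Pictures are saved under pics/ and viewed, about 8 in all and at most 12, crops included, and the job is handed in when it is done.

Besides the shell and the picture viewer there is one more tool, called after "Emit:" as name([rows], argument=value, ...), one row to a line, values as JSON. apply_moves: Moves the arm, as the interface text tells. Its arguments: {"type":"object","properties":{"series":{"type":"array","items":{"type":"array","items":{"type":"number"}}},"force":{"type":"number"}},"required":["series"]}

```bash
mkdir -p pics; ls; cat > h.py <<'E'
import numpy as np, cv2
from workcell import arm
from scipy.spatial.transform import Rotation as R
def snap(n,f=None):
    c=arm.camera(n); 
    np.savez(f'{n}.npz',**c)
    if f: cv2.imwrite(f'pics/{f}.png',c['frame'][...,::-1])
    return c
def load(n): return dict(np.load(f'{n}.npz'))
def ray(c,u,v):
    d=np.array([(u-c['cx'])/c['fx'],(v-c['cy'])/c['fy']]);s=d.copy()
    for _ in range(30): s=d/(1+c['k1']*(s@s))
    return np.array([s[0],-s[1],-1.])
def atz(c,u,v,z):
    r=c['T'][:3,:3]@ray(c,u,v);o=c['T'][:3,3]
    return o+r*(z-o[2])/r[2]
def atd(c,u,v):
    d=float(c['z_map'][int(v),int(u)]); return c['T'][:3,3]+c['T'][:3,:3]@ray(c,u,v)*d, d
def proj(c,p):
    q=c['T'][:3,:3].T@(np.array(p)-c['T'][:3,3]); s=np.array([q[0],-q[1]])/-q[2]
    s=s*(1+c['k1']*(s@s)); return s[0]*c['fx']+c['cx'],s[1]*c['fy']+c['cy']
def delta(pos,rot=None):
    s=arm.state();r=R.from_quat(s['eef_rot']);d=r.inv().apply(np.array(pos)-s['tool_pos'])*1000
    w=(r.inv()*rot).as_rotvec(degrees=True) if rot is not None else np.zeros(3)
    return d.round(1),w.round(2)
E
python3 - <<'E'
from h import *
print(arm.state(),arm.tcp_to_tips)
a=snap('top');b=snap('side')
for n in('top','side'):
    c=load(n);cv2.imwrite(f'pics/{n}0.png',cv2.resize(c['frame'][...,::-1],(800,600),interpolation=cv2.INTER_CUBIC))
print(a['T'],a['fx'],a['k1'],b['T'])
E
```

```text
pics
{'clock': 0.0, 'joints': array([1.20670979e+00, 3.78089757e-01, 7.96140242e-02, 1.27438558e+00,
       2.46851722e-05, 1.46050059e+00]), 'joint_vel': array([ 3.88425555e-04, -1.80317480e-03, -2.23215747e-04, -8.43341492e-05,
       -1.80196694e-04, -1.99685628e-04]), 'effort': array([-1.78701172e-03, -4.63600230e+01,  2.69877326e+01,  2.06444424e-02,
       -2.94876281e-04, -1.34697621e-05]), 'tool_pos': array([0.14413038, 0.55600141, 0.24734099]), 'eef_rot': array([ 1.26555063e-01,  9.91959047e-01, -1.00068561e-03, -2.54605506e-04]), 'contact_force': array([-0.10148265, -0.40126927,  0.19440737]), 'wrist_torque': array([-0.00462763, -0.03052866,  0.0051321 ]), 'grip_width': 0.08553932566511535} 0.017
[[-0.02303904  0.98725438 -0.15747379  0.39555032]
 [-0.99970645 -0.02156939  0.0110355   0.0849976 ]
 [ 0.00749823  0.15768181  0.9874615   1.04506169]
 [ 0.          0.          0.          1.        ]] 347.57442158779634 -0.08294801080567202 [[ 0.85866264  0.27443739 -0.43287711  0.14128584]
 [-0.51242689  0.47749937 -0.71373177 -0.62184328]
 [ 0.01082386  0.83467267  0.55063997  0.61505008]
 [ 0.          0.          0.          1.        ]]
```

View pics/top0.png

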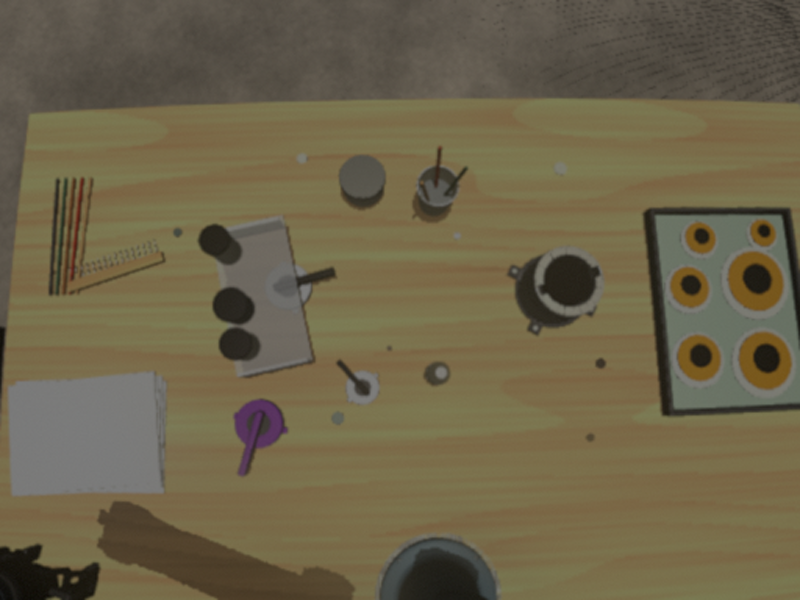

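View pics/side0.png

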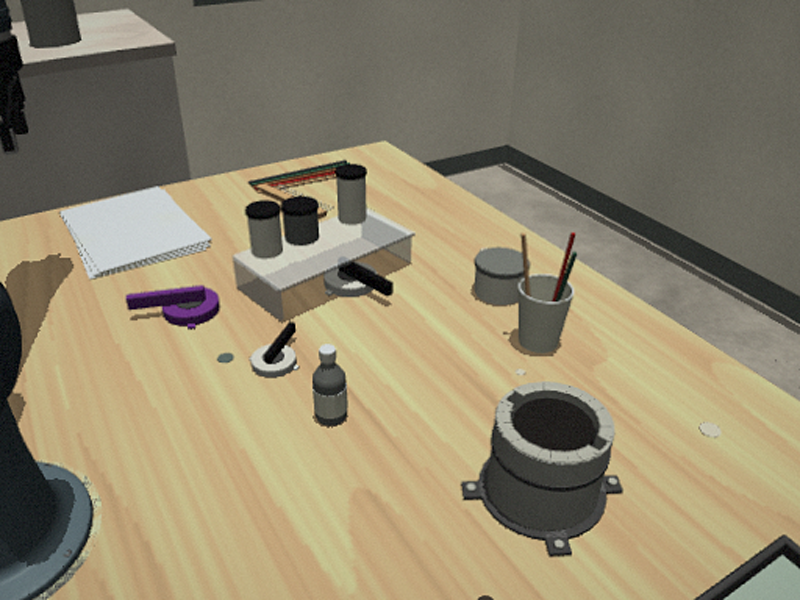

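Top view (800x600): lid under the riser at about (288,286), its lever tip at (335,272); pot mouth at (570,280), tub (362,180), brush cup (437,190), bottle (437,372). The purple lid and the small grey one at (362,387) are the look-alikes. Next: an enlarged crop.

```bash
python3 - <<'E'
from h import *
c=load('top');f=c['frame'][...,::-1]
def crop(u,v,w,h,k):
    g=cv2.resize(f[v:v+h,u:u+w],None,fx=k,fy=k,interpolation=cv2.INTER_CUBIC)
    return cv2.convertScaleAbs(g,alpha=2.2)
a=crop(135,135,80,110,5);b=crop(320,145,80,110,5)
cv2.imwrite('pics/c1.png',np.hstack([a,b]))
s=5
for n,u,v,z in [('tub',362,178,.062),('cup',437,185,.095),('bottle',440,371,.11),('pot',569,279,.11),('lidlever',335,272,.042),('small',362,387,0.018)]:
    print(n,atz(c,u*.64,v*.64,z).round(3), atd(c,u*.64,v*.64)[0].round(3))
E
```

```text
tub [0.78  0.124 0.062] [0.78  0.124 0.062]
cup [ 0.751 -0.015  0.095] [0.396 0.085 1.045]
bottle [ 0.412 -0.006  0.11 ] [ 0.412 -0.006  0.111]
pot [ 0.567 -0.241  0.11 ] [ 0.569 -0.244  0.101]
lidlever [0.602 0.179 0.042] [0.604 0.179 0.033]
small [0.387 0.132 0.018] [0.387 0.131 0.033]
```

View pics/c1.png

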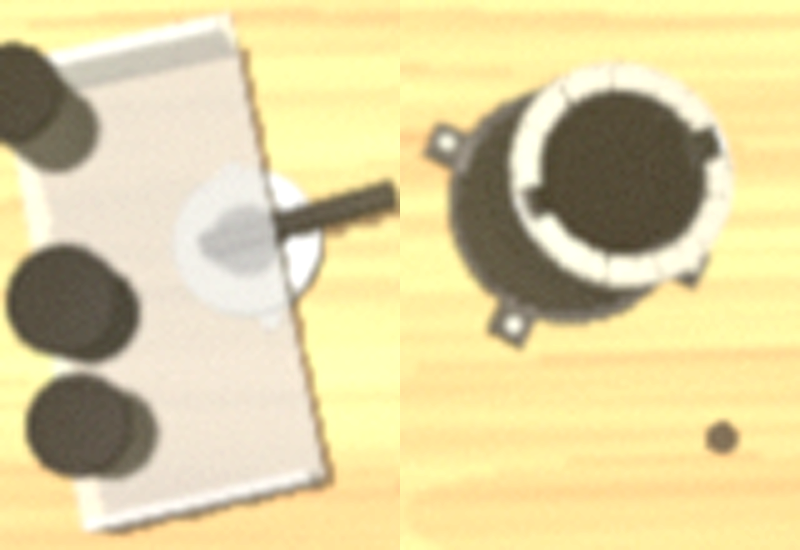

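```bash
python3 - <<'E'
from h import *
c=load('top')
L=lambda x,y,z:atz(c,135+x/5-.4,135+y/5-.4,z)
P=lambda x,y,z:atz(c,320+(x-400)/5-.4,145+y/5-.4,z)
tip=L(394,194,.042);b=L(283,224,.042);ctr=L(249,242,.018)
print('tip',tip,'b',b,'ctr',ctr,'barang',np.degrees(np.arctan2(*(tip-b)[1::-1])),np.degrees(np.arctan2(*(tip-ctr)[1::-1])), np.linalg.norm((tip-ctr)[:2]))
e1,e2=L(238,30,.063),L(327,480,.063);print('edge',e1,e2,'ang of -y',np.degrees(np.arctan2((e2-e1)[1],(e2-e1)[0]))+90, np.linalg.norm(e1-e2))
s1,s2=P(537,200,.11),P(708,143,.11);m=P(620,173,.11)
print('slots',s1,s2,(s1+s2)/2,'mouth',m,np.linalg.norm(s1-s2),'slot ang',np.degrees(np.arctan2(*(s1-s2)[1::-1])))
E
```

```text
tip [0.60444101 0.18147212 0.042     ] b [0.58792144 0.2469131  0.042     ] ctr [0.58197486 0.27125032 0.018     ] barang -75.83254514268894 -75.95078379790638 0.09254649190145808
edge [0.70047236 0.27076649 0.063     ] [0.43683889 0.21832637 0.063     ] ang of -y -78.74996651408381 0.2687983833182443
slots [ 0.55116581 -0.19184918  0.11      ] [ 0.58132405 -0.29106294  0.11      ] [ 0.56624493 -0.24145606  0.11      ] mouth [ 0.56533403 -0.23960287  0.11      ] 0.10369613990695926 slot ang 106.90782516601307
```

```bash
cat >> h.py <<'E'
def down(psi): # tool pointing down, tool x at yaw psi (deg)
    return R.from_euler('z',psi,degrees=True)*R.from_euler('x',180,degrees=True)
E
python3 - <<'E'
from h import *
print(delta([0.602,0.19,0.2],down(104)))
E
```

```text
(array([-535.1, -239.3,   47.8]), array([-1.000e-01,  5.000e-02,  6.146e+01]))
```

Emit:
apply_moves([
  [60,-45,-20,0,0,0,5],
  [60,-90,-40,4,0,0,10],
  [60,-135,-60,8,0,0,15],
  [60,-178,-80,12,0,0,20],
  [60,-223,-100,16,0,0,26],
], force=60)

```text
clock: 0.6
tool_pos: [0.3357, 0.4017, 0.2311]
eef_rot: [0.348, 0.937, -0.001, -0.0]
contact_force: [0.9, -0.1, -0.1]
grip_width: 0.0511
```

```bash
python3 - <<'E'
from h import *
print(arm.state()['tool_pos'],delta([0.602,0.19,0.2],down(104)))
E
```

```text
[0.33574667 0.40169875 0.23112635] (array([-339.9,   13.5,   31.3]), array([-0.12,  0.07, 35.26]))
```

Emit:
apply_moves([
  [60,-48,2,4,0,0,7],
  [60,-96,4,8,0,0,14],
  [60,-144,6,12,0,0,21],
  [60,-192,8,16,0,0,28],
  [60,-240,10,20,0,0,35],
])

```text
clock: 1.1
tool_pos: [0.5251, 0.251, 0.2106]
eef_rot: [0.616, 0.788, -0.001, -0.0]
contact_force: [0.2, 0.5, 0.7]
grip_width: 0.0511
```

```bash
python3 - <<'E'
from h import *
print(arm.state()['tool_pos'],delta([0.602,0.19,0.2],down(104)))
E
```

```text
[0.52506167 0.25100367 0.210574  ] (array([-77.7,  60. ,  10.5]), array([-0.15,  0.09, -0.04]))
```

Emit:
apply_moves([
  [60,-39,30,10,0,0,0],
  [60,-78,60,20,0,0,0],
  [60,-78,60,40,0,0,0],
  [60,-78,60,40,0,0,0],
])

```text
clock: 1.5
tool_pos: [0.6008, 0.1878, 0.1668]
eef_rot: [0.617, 0.787, -0.004, -0.002]
contact_force: [-1.7, 0.2, -0.9]
grip_width: 0.0511
```

```bash
python3 - <<'E'
from h import *
c=snap('wrist');cv2.imwrite('pics/w1.png',cv2.resize(c['frame'][...,::-1],(800,600),interpolation=cv2.INTER_CUBIC))
print(arm.state()['tool_pos'])
for p in [(.602,.190,.042),(.582,.271,.018),(.6044,.1815,.042)]: print(np.array(proj(c,p))*800/512)
E
```

```text
[0.6004883  0.18888381 0.16842333]
[398.38195488 292.38595856]
[398.64082697 142.54777253]
[398.84562938 306.45064388]
```

View pics/w1.png

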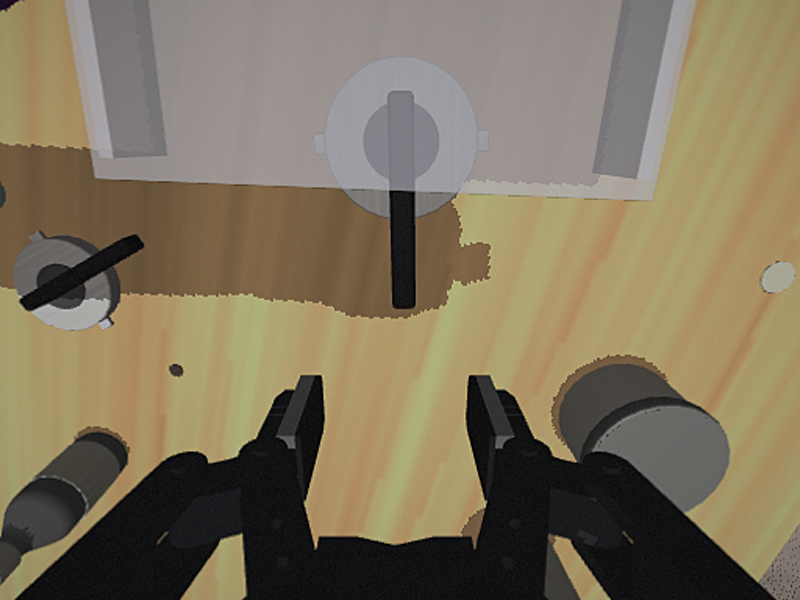

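The wrist view shows the bar from (401,93) to (403,305), within about 1 mm of the prediction. The tub (right) and bottle (lower left) are well clear. I'll measure the bar and go down.

```bash
python3 - <<'E'
from h import *
c=load('wrist');k=.64
a=atz(c,401*k,93*k,.042);t=atz(c,403*k,306*k,.042)
d=(t-a)/np.linalg.norm(t-a);ang=np.degrees(np.arctan2(d[1],d[0]))
lev=t-.012*d
print(a,t,np.linalg.norm(t-a),ang,lev)
print(delta([lev[0],lev[1],.028],down(ang+180)))
E
```

```text
[0.57740557 0.29438309 0.042     ] [0.60673354 0.18237554 0.042     ] 0.11578351697575291 -75.32712111486457 [0.60369394 0.19398419 0.042     ]
(array([  4.3,   5.4, 140.4]), array([-0.44,  0.06, -0.77]))
```

Emit:
apply_moves([
  [60,3,4.5,45,-0.4,0,-0.8],
  [60,3,4.5,90,-0.4,0,-0.8],
  [60,3,4.5,125,-0.4,0,-0.8],
  [60,3,4.5,140,-0.4,0,-0.8],
  [60,3,4.5,140,-0.4,0,-0.8],
])

```text
clock: 2.05
tool_pos: [0.5998, 0.1932, 0.0264]
eef_rot: [0.61, 0.792, -0.003, -0.002]
contact_force: [0.1, -0.1, -0.1]
grip_width: 0.0514
```

Emit:
apply_moves([
  [0,0,0,0,0,0,0],
  [0,0,0,0,0,0,0],
  [0,0,0,0,0,0,0],
  [0,0,0,0,0,0,0],
])

```text
clock: 2.45
tool_pos: [0.6013, 0.1939, 0.0285]
eef_rot: [0.61, 0.792, -0.001, -0.001]
contact_force: [-0.7, 0.6, 5.6]
grip_width: 0.0129
```

```bash
python3 - <<'E'
from h import *
s=arm.state();print(s['tool_pos'],s['contact_force'],s['grip_width'])
print(delta(s['tool_pos']+.095*np.array([.196,-.981,0])))
E
```

```text
[0.60128153 0.19392787 0.0284745 ] [-0.65655267  0.62528886  5.6284129 ] 0.012921267066188425
(array([-94.9,  -5.9,   0. ]), array([0., 0., 0.]))
```

Emit:
apply_moves([
  [0,-20,-1,0,0,0,0],
  [0,-40,-2,0,0,0,0],
  [0,-60,-3.5,0,0,0,0],
  [0,-80,-5,0,0,0,0],
  [0,-98,-6,0,0,0,0],
])

```text
clock: 2.95
tool_pos: [0.6208, 0.0967, 0.0287]
eef_rot: [0.61, 0.792, -0.001, -0.001]
contact_force: [-1.1, 1.5, -2.2]
grip_width: 0.013
```

Emit:
apply_moves([
  [0,0,0,0,0,0,0],
  [0,0,0,0,0,0,0],
  [40,0,0,0,0,0,0],
  [40,0,0,0,0,0,0],
  [40,0,0,0,0,0,0],
])

```text
clock: 3.45
tool_pos: [0.6208, 0.0975, 0.0289]
eef_rot: [0.609, 0.793, -0.001, -0.001]
contact_force: [0.3, -0.5, -0.4]
grip_width: 0.0341
```

Emit:
apply_moves([
  [40,0,0,-45,0,0,0],
  [40,0,0,-90,0,0,0],
  [40,20,0,-130,0,0,0],
  [40,40,0,-130,0,0,0],
  [40,40,0,-130,0,0,0],
])

```text
clock: 3.95
tool_pos: [0.6113, 0.1389, 0.1611]
eef_rot: [0.608, 0.794, 0.001, 0.0]
contact_force: [1.2, 0.0, -0.3]
grip_width: 0.0341
```

```bash
python3 - <<'E'
from h import *
c=snap('wrist');cv2.imwrite('pics/w2.png',cv2.resize(c['frame'][...,::-1],(800,600),interpolation=cv2.INTER_CUBIC))
s=arm.state();print(s['tool_pos'],s['clock'])
E
```

```text
[0.61069074 0.13754254 0.15957617] 4.0
```

View pics/w2.png

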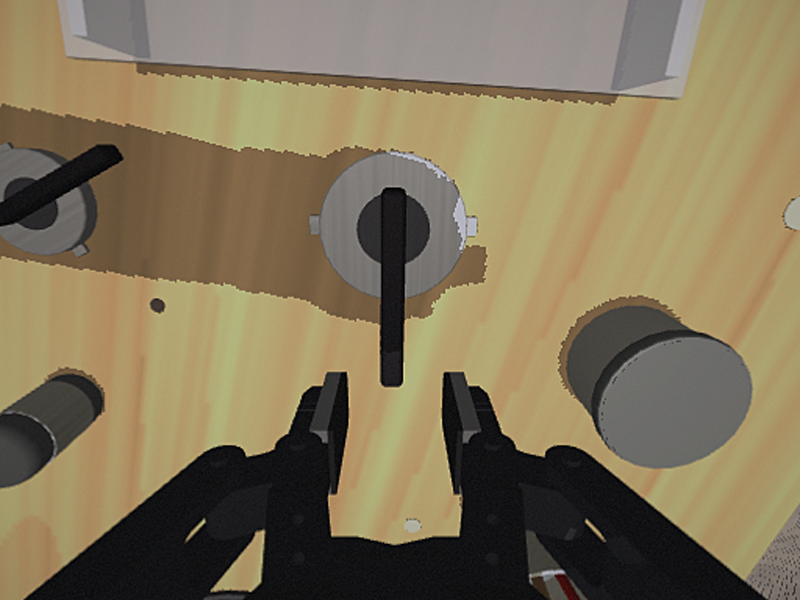

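The lid is out and flat on the bench: lug tips at (309,225) and (478,227), bar from (394,188) to (392,386).

```bash
python3 - <<'E'
from h import *
c=load('wrist');k=.64
l,r=atz(c,309.5*k,225*k,.005),atz(c,478*k,227*k,.005)
a=atz(c,394*k,187*k,.042);t=atz(c,392*k,386*k,.042)
d=(t-a)/np.linalg.norm(t-a);ang=np.degrees(np.arctan2(d[1],d[0]));m=(l+r)/2
print(l,r,np.linalg.norm(l-r),m,np.degrees(np.arctan2(*(r-l)[1::-1])))
print(a,t,np.linalg.norm(t-a),ang,a+d*.025,t-d*.095)
# riser y of the middle
u=np.array([.196,-.981]);print('riser y',-.07-(m[:2]-[.5687,.2445])@u)
print(delta([m[0],m[1],.06],down(ang+180)))
E
```

```text
[0.55084059 0.16043759 0.005     ] [0.65388207 0.18687123 0.005     ] 0.10637802024479631 [0.60236133 0.17365441 0.005     ] 14.388043557027906
[0.59533723 0.19986043 0.042     ] [0.62542498 0.0833592  0.042     ] 0.12032377404935318 -75.51913688866013 [0.60158864 0.17565465 0.042     ] [0.6016696  0.17534116 0.042     ]
riser y -0.14609714731406714
(array([37.1,  1.4, 99.6]), array([-0.06,  0.01,  0.55]))
```

Emit:
apply_moves([
  [40,36,1,20,0,0,0.5],
  [40,36,1.3,60,0,0,0.5],
  [40,36,1.3,100,0,0,0.5],
  [40,36,1.3,120,0,0,0.5],
  [40,36,1.3,120,0,0,0.5],
], force=90)

```text
clock: 4.5
tool_pos: [0.6007, 0.1717, 0.0365]
eef_rot: [0.612, 0.791, -0.002, -0.002]
contact_force: [0.3, -0.1, -0.0]
grip_width: 0.0342
```

Emit:
apply_moves([
  [40,0,0,0,0,0,0],
  [0,0,0,0,0,0,0],
  [0,0,0,0,0,0,0],
  [0,0,0,0,0,0,0],
  [0,0,0,0,0,0,0],
])

```text
clock: 5.0
tool_pos: [0.6004, 0.1715, 0.0363]
eef_rot: [0.612, 0.791, -0.003, -0.002]
contact_force: [-0.1, 0.2, -2.7]
grip_width: 0.0122
```

```bash
python3 - <<'E'
from h import *
s=arm.state();print(s['tool_pos'],s['contact_force'],s['grip_width'])
r=R.from_quat(s['eef_rot']);print(np.degrees(np.arctan2(r.as_matrix()[1,0],r.as_matrix()[0,0])),delta([.602,.1747,.039],down(104.5)))
E
```

```text
[0.60038301 0.17154404 0.03627255] [-0.05220209  0.15716338 -2.69002245] 0.012183495109091166
104.51266922391156 (array([ 2.6,  2.3, -2.7]), array([-0.36,  0.02,  0.01]))
```

Emit:
apply_moves([
  [0,0,0,-30,0,0,0],
  [0,0,0,-75,0,0,0],
  [0,0,0,-120,0,0,0],
  [0,0,0,-165,0,0,0],
  [0,0,0,-190,0,0,0],
])

```text
clock: 5.5
tool_pos: [0.6028, 0.1722, 0.2308]
eef_rot: [0.612, 0.791, -0.0, 0.0]
contact_force: [0.9, 1.0, -2.0]
grip_width: 0.012
```

```bash
python3 - <<'E'
from h import *
s=arm.state();print(s['tool_pos'],s['contact_force'],s['grip_width'])
print(delta([.566,-.24,.226],down(196.9)))
E
```

```text
[0.60283148 0.17218209 0.23076732] [ 0.90393425  0.95829599 -1.97837884] 0.012006464108715403
(array([-389.8, -139. ,    5.1]), array([-6.000e-02,  0.000e+00, -9.238e+01]))
```

Emit:
apply_moves([
  [0,-38,-13,0,0,0,-8.5],
  [0,-76,-27,0,0,0,-17],
  [0,-114,-41,0,0,0,-25.5],
  [0,-152,-54,0,0,0,-34],
  [0,-190,-68,0,0,0,-42],
])

```text
clock: 6.0
tool_pos: [0.5841, -0.0302, 0.2308]
eef_rot: [0.285, 0.959, -0.0, -0.0]
contact_force: [0.7, 0.0, -1.2]
grip_width: 0.0117
```

```bash
python3 - <<'E'
from h import *
print(arm.state()['tool_pos'],delta([.566,-.24,.22],down(196.9)))
E
```

```text
[ 0.58414656 -0.03018357  0.23084081] (array([ -99.4, -185.6,   11. ]), array([-5.000e-02, -3.000e-02, -5.002e+01]))
```

Emit:
apply_moves([
  [0,-20,-37,0,0,0,-8.4],
  [0,-40,-74,0,0,0,-16.8],
  [0,-60,-111,0,0,0,-25],
  [0,-80,-148,0,0,0,-33.5],
  [0,-99,-185,0,0,0,-42],
])

```text
clock: 6.5
tool_pos: [0.5654, -0.2409, 0.2309]
eef_rot: [-0.08, 0.997, -0.0, -0.0]
contact_force: [0.4, -0.3, -1.9]
grip_width: 0.0122
```

```bash
python3 - <<'E'
from h import *
print(arm.state()['tool_pos'],delta([.566,-.24,.22],down(196.9)))
E
```

```text
[ 0.56543586 -0.24087426  0.23089475] (array([-0.7,  0.8, 10.9]), array([-0.03, -0.05, -7.68]))
```

Emit:
apply_moves([
  [0,0,0,10,0,0,-4],
  [0,0,0,30,0,0,-7.7],
  [0,0,0,50,0,0,-7.7],
  [0,0,0,60,0,0,-7.7],
  [0,0,0,60,0,0,-7.7],
])

```text
clock: 7.0
tool_pos: [0.5641, -0.2401, 0.169]
eef_rot: [-0.147, 0.989, 0.001, -0.002]
contact_force: [-1.2, 0.8, -1.5]
grip_width: 0.0123
```

```bash
python3 - <<'E'
from h import *
a=snap('wrist');b=snap('top')
cv2.imwrite('pics/w3.png',cv2.resize(a['frame'][...,::-1],(800,600),interpolation=cv2.INTER_CUBIC))
g=cv2.resize(b['frame'][130:230,310:440][...,::-1],None,fx=6,fy=6,interpolation=cv2.INTER_CUBIC)
cv2.imwrite('pics/t3.png',cv2.convertScaleAbs(g,alpha=2.0))
s=arm.state();print(s['tool_pos'],s['clock'],delta([.566,-.24,.17],down(196.9)))
E
```

```text
[ 0.56550881 -0.24077877  0.17135   ] 7.1 (array([-0.7,  0.6,  1.3]), array([-0.03, -0.05,  0.04]))
```

View pics/w3.png

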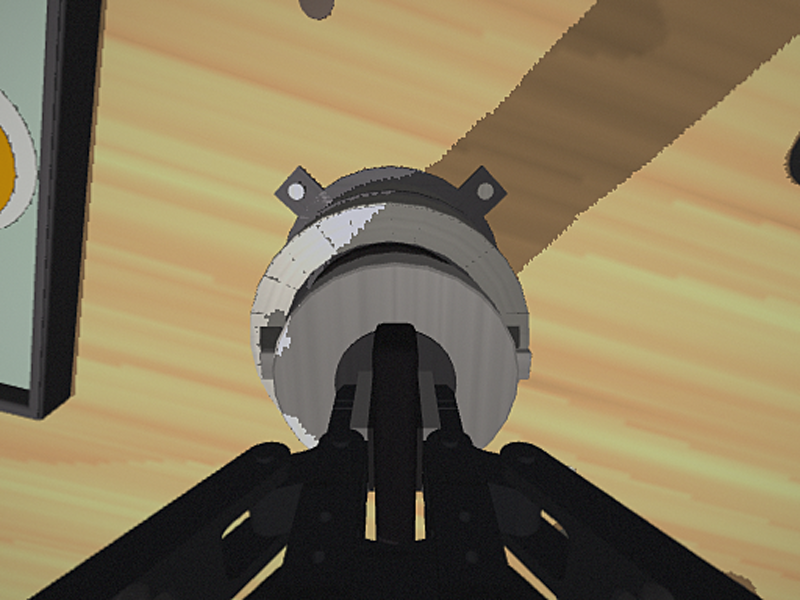

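View pics/t3.png

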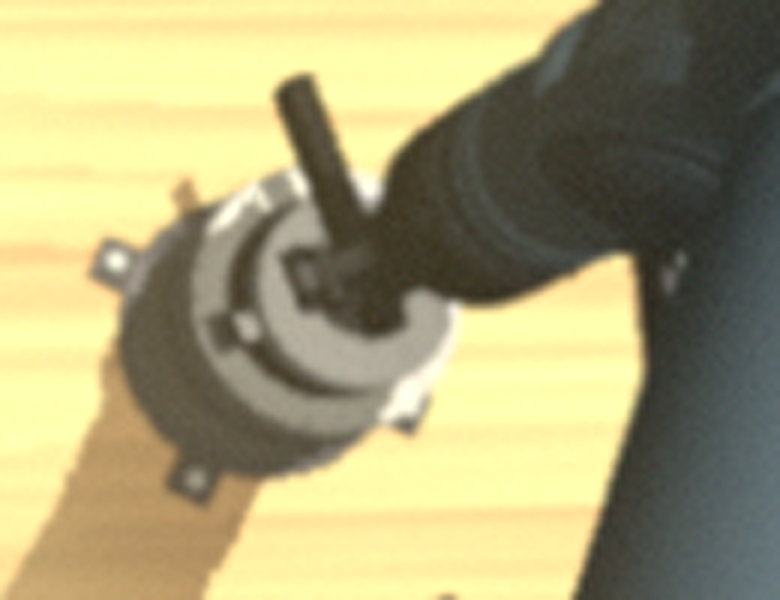

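In the wrist view the lid sits above the mouth: disc edges x=271 and 519, far edge y=264; lugs at (260–274, 363) and (519–531, 364). The slots' far edges are at y≈326, left (270) and right (515). The pot rim runs x=249–529, top y=204.

```bash
python3 - <<'E'
from h import *
c=load('wrist');k=.64
s=arm.state();r=R.from_quat(s['eef_rot']).as_matrix();o=s['tool_pos']
zb=o[2]-.0363
def T(u,v,z): return ((atz(c,u*k,v*k,z)-o)@r*1000).round(1)[:2]   # tool-frame xy
print('lug tips',T(260,363,zb+.005),T(531,364,zb+.005))
print('disc far',T(395,264,zb+.018),'L/R',T(271,375,zb+.018),T(519,375,zb+.018))
print('pot outer far',T(388,204,.11),'L/R',T(249,330,.11),T(529,320,.11))
print('slot far edges',T(270,326,.11),T(515,326,.11))
# top cam: slot/lug check
t=load('top');K=lambda u,v,z:((atz(t,310+u/6-.4,130+v/6-.4,z)-o)@r*1000).round(1)[:2]
print('top: lug',K(246,327,zb+.005),'slot',K(226,332,.11),'bar tip',K(296,80,zb+.042))
# automatic: image edges of pot rim using height map
d=c['z_map'];vv,uu=np.mgrid[0:384:1,0:512:1]
P=np.array([[c['T'][:3,3]+c['T'][:3,:3]@ray(c,u,v)*d[v,u] for u in range(140,360)] for v in range(110,300)]).reshape(-1,3)
for nm,z in(('rim',.11),('disc',zb+.018),('bar',zb+.042)):
    q=(P[np.abs(P[:,2]-z)<.002]-o)@r*1000
    print(nm,len(q),q[:,:2].min(0),q[:,:2].max(0))
    if len(q)>20:
        (cx,cy),rad=cv2.minEnclosingCircle(q[:,:2].astype(np.float32));print(cx,cy,rad)
E
```

```text
lug tips [  6.4 -51.4] [ 5.9 53.1]
disc far [49.   0.5] L/R [  8.3 -43.7] [ 8.2 44.8]
pot outer far [63.1 -2.2] L/R [  7.6 -64.7] [12.3 60.3]
slot far edges [  9.5 -55.1] [ 9.4 54.4]
top: lug [ 3.4 51.2] slot [ 0.5 50.6] bar tip [-89.2   3.4]
rim 5735 [-33.89976086 -65.29995718] [64.0377679  61.51195329]
0.5155258774757385 -2.2049763202667236 63.754215240478516
disc 6998 [-24.60217812 -43.57662371] [48.64481434 44.89312745]
4.751473903656006 0.608102560043335 44.6375732421875
bar 1215 [-13.52513984 -19.27505259] [28.52763329 19.92804668]
7.46859884262085 0.7840284109115601 21.341655731201172
```

Emit:
apply_moves([
  [0,-4.2,-2.8,5,0,0,0],
  [0,-4.2,-2.8,12,0,0,0],
  [0,-4.2,-2.8,20,0,0,0],
  [0,-4.2,-2.8,26,0,0,0],
  [0,-4.2,-2.8,28,0,0,0],
])

```text
clock: 7.6
tool_pos: [0.5696, -0.2418, 0.142]
eef_rot: [-0.147, 0.989, 0.0, -0.001]
contact_force: [0.6, -0.2, -2.5]
grip_width: 0.0122
```

```bash
python3 - <<'E'
from h import *
c=snap('wrist')
s=arm.state();print(s['tool_pos'],s['contact_force'],s['wrist_torque'],s['grip_width'])
r=R.from_quat(s['eef_rot']).as_matrix();o=s['tool_pos'];zb=o[2]-.0363;d=c['z_map']
P=np.array([[c['T'][:3,3]+c['T'][:3,:3]@ray(c,u,v)*d[v,u] for u in range(140,360)] for v in range(110,300)]).reshape(-1,3)
print('lid underside',zb)
for nm,z in(('rim',.11),('disc',zb+.018)):
    q=(P[np.abs(P[:,2]-z)<.002]-o)@r*1000
    print(nm,len(q),cv2.minEnclosingCircle(q[:,:2].astype(np.float32)))
E
```

```text
[ 0.56963512 -0.24188245  0.14212221] [-0.12197413 -0.00750023 -2.54477182] [ 0.02122888 -0.02427833 -0.02875511] 0.012339266851150138
lid underside 0.10582221157259697
rim 9836 ((4.0870585441589355, 0.1117502748966217), 63.72554397583008)
disc 10428 ((2.890970230102539, -0.5198182463645935), 45.18117904663086)
```

The lid entered the mouth freely, centred to about 1.3 mm. Now push it down.

Emit:
apply_moves([
  [0,0.8,0.4,3,0,0,0],
  [0,0.8,0.4,6,0,0,0],
  [0,0.8,0.4,8.5,0,0,0],
  [0,0.8,0.4,9.5,0,0,0],
  [0,0.8,0.4,9.5,0,0,0],
])

```text
clock: 8.15
tool_pos: [0.5687, -0.2418, 0.1338]
eef_rot: [-0.147, 0.989, -0.0, -0.001]
contact_force: [-2.9, 1.7, 7.6]
grip_width: 0.0122
```

```bash
python3 - <<'E'
from h import *
s=arm.state();print(s['tool_pos'],s['contact_force'],s['wrist_torque'],s['grip_width'],'under',s['tool_pos'][2]-.0363,s['joints'])
E
```

```text
[ 0.56873224 -0.24178552  0.13384573] [-2.85531297  1.675915    7.60731093] [0.23015117 0.61234062 0.05720491] 0.012242698704491578 under 0.0975457284144928 [-0.50403672  0.51694447 -0.00144714  1.05363719 -0.00115699 -0.79965161]
```

Emit:
apply_moves([
  [0,0,-0.35,1.2,0,0,6],
  [0,0,-0.7,1.2,0,0,12],
  [0,0.1,-1.0,1.2,0,0,18],
  [0,0.2,-1.35,1.2,0,0,24],
  [0,0.3,-1.7,1.2,0,0,30],
])

```text
clock: 8.65
tool_pos: [0.5703, -0.244, 0.1345]
eef_rot: [0.116, 0.993, -0.001, 0.001]
contact_force: [-0.6, 0.5, 6.5]
grip_width: 0.0121
```

```bash
cat > st.py <<'E'
from h import *
s=arm.state();m=R.from_quat(s['eef_rot']).as_matrix()
print(s['tool_pos'],s['contact_force'],s['wrist_torque'],s['grip_width'],'under',s['tool_pos'][2]-.0363,'yaw',np.degrees(np.arctan2(m[1,0],m[0,0])))
E
python3 st.py
```

```text
[ 0.57032566 -0.24401283  0.13451529] [-0.6034889   0.49578135  6.52313571] [0.26055826 0.06932734 0.15657501] 0.01210530504200557 under 0.09821528742488397 yaw 166.72902785045213
```

Emit:
apply_moves([
  [0,0,-0.35,1.2,0,0,6],
  [0,0,-0.7,1.2,0,0,12],
  [0,0.1,-1.0,1.2,0,0,18],
  [0,0.2,-1.35,1.2,0,0,24],
  [0,0.3,-1.6,1.2,0,0,29],
])

```text
clock: 9.15
tool_pos: [0.5697, -0.2446, 0.1345]
eef_rot: [0.361, 0.932, 0.0, 0.001]
contact_force: [-5.1, 6.5, 8.5]
grip_width: 0.0119
```

```bash
python3 st.py
```

```text
[ 0.5697345  -0.24455689  0.13449902] [-5.05351738  6.46888853  8.46056966] [1.41511169 1.3950641  0.81868383] 0.011929302121084152 under 0.09819901827742414 yaw 137.61657229644547
```

Emit:
apply_moves([
  [0,0,0,0.5,0,0,1.5],
  [0,0,0,0.5,0,0,2],
  [30,0,0,0,0,0,2],
  [30,0,0,0,0,0,1],
  [30,0,0,0,0,0,1],
])

```text
clock: 9.65
tool_pos: [0.5701, -0.2449, 0.1346]
eef_rot: [0.369, 0.929, 0.0, 0.002]
contact_force: [-1.0, -0.1, 0.1]
grip_width: 0.0254
```

Emit:
apply_moves([
  [40,0,0,0,0,0,0],
  [40,0,0,-15,0,0,0],
  [40,0,0,-45,0,0,0],
  [40,0,0,-90,0,0,0],
  [40,0,0,-90,0,0,0],
])

```text
clock: 10.15
tool_pos: [0.5729, -0.2466, 0.2314]
eef_rot: [0.37, 0.929, -0.001, 0.008]
contact_force: [1.1, -0.1, 1.0]
grip_width: 0.034
```

```bash
python3 - <<'E'
from h import *
import st
c=snap('wrist');o=np.zeros(3);d=c['z_map']
cv2.imwrite('pics/w4.png',cv2.resize(c['frame'][...,::-1],(800,600),interpolation=cv2.INTER_CUBIC))
P=np.array([[c['T'][:3,3]+c['T'][:3,:3]@ray(c,u,v)*d[v,u] for u in range(100,420)] for v in range(30,330)]).reshape(-1,3)
P=P[np.linalg.norm(P[:,:2]-[.568,-.243],axis=1)<.12]
h=np.histogram(P[:,2],bins=np.arange(.09,.15,.002));print(h[0])
for nm,z in(('rim',.110),('disc',.117),('bar',.141)):
    q=P[np.abs(P[:,2]-z)<.002]
    print(nm,len(q),np.median(q[:,2]),cv2.minEnclosingCircle(q[:,:2].astype(np.float32)),cv2.minAreaRect((q[:,:2]*1000).astype(np.float32)))
E
```

```text
[ 0.57294207 -0.24662089  0.23140103] [ 1.05960921 -0.08668943  0.98817966] [-0.09331022 -0.05122591 -0.00022854] 0.034011777035549834 under 0.19510103449890007 yaw 136.62618436248025
[  36   31   40   34   38   50   80   88  168 2424 3312   44  332 4881
 1304   30    5   11    3   14    7   13    9   23  327 1629  119    0
    0]
rim 5736 0.11014274572994825 ((0.5657194256782532, -0.24285808205604553), 0.06381575763225555) ((565.4342041015625, -242.5865020751953), (126.20399475097656, 126.06368255615234), 49.403236389160156)
disc 6219 0.11720214831751744 ((0.5671926140785217, -0.24169467389583588), 0.04522154852747917) ((566.7617797851562, -241.2815399169922), (89.32719421386719, 88.4568862915039), 45.357749938964844)
bar 1971 0.14091514425935736 ((0.589810311794281, -0.2679460346698761), 0.059642016887664795) ((592.2191162109375, -265.39678955078125), (13.612787246704102, 119.04052734375), 46.623077392578125)
```

View pics/w4.png

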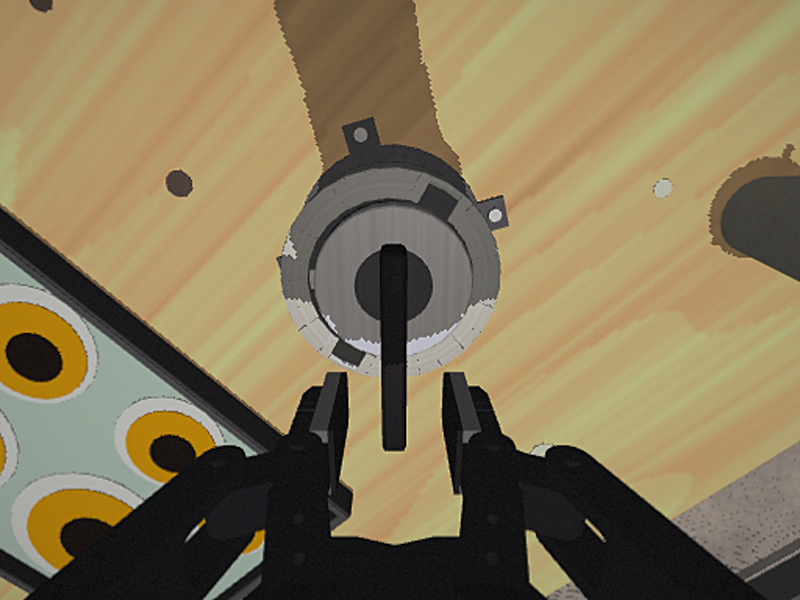

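The picture shows the lid seated in the mouth. Both slots, at (440,200) and (350,352), are empty, and the bar (394,245)–(394,450) is turned about 60° from the slot alignment. Handing in.

```bash
python3 -c "
from h import *
print(arm.hand_in(),arm.state()['clock'])"
```

```text
the job is handed in; nothing more can be done
the job is handed in; nothing more can be done
```

The pot is closed and the lid is locked, and I handed the job in with about 10 s of the 54 s used; it reported no verdict.

- **Pulling out:** I drew the lid out by the lever and released it flat on the bench. Its middle was about 76 mm clear of the riser's edge (30 mm needed).
- **Pushing in:** I took it again by the bar over the disc and entered the slots without contact force. I then pressed it to about 12.5 mm below the rim, judged from the tool height; the 10 N spring force agreed.
- **Locking:** I twisted it clockwise until the torque rose at the stop, then let go and backed off about 95 mm.

**Final check by the wrist camera:**
- The disc top is at 117.2 mm, which puts the underside about 11 mm below the rim (99.2 mm, limit 100.5).
- The lid is centred within about 2 mm.
- The bar lies at −43.4° against the pot's x at about 17°, so it has turned about 60°.
- Both slots are visibly empty, and the fingers are free.

No check failed. The top and wrist cameras disagreed by about 2–3 mm over the pot, so I used positions of lid and pot relative to each other in the wrist view. I never took the arm near the brush cup, bottle or tub, but I did not re-measure their positions at the end.

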